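# Find the scraper's slot by feel

### The job

Put the bench scraper away: lift it out of the low stand and slide its blade into the sloping tool block, in the one slot where it goes fully home, so that its wooden grip rests down on the block's face. The three slots look alike, but two of them are blocked part-way down out of sight, so feel how deep the blade goes and try another slot if it stops short. Let go of the scraper and leave the medallion, the jar and the hammer where they are.

Things in the scene. Friction and masses are not known exactly. Their poses are not given: they have to be found in the camera images.
- scraper: Bench scraper: flat steel blade 4 mm thick (x), 50 mm wide (y), 52 mm long (z) under a brown wooden grip 24 mm (x) by 70 mm (y), 44 mm tall (z = 52 to 96 mm). Origin: middle of the blade's free lower edge; z points up to the grip. 0.13 to 0.27 kg. Starts standing in the stand's groove, sunk 22 mm, with a little play. Same either way round.
- scraper_grip (a point): Middle of the scraper's wooden grip, 74 mm above the blade's lower edge; axes as the scraper's.
- stand: Low dark wooden stand, 56 mm (x) by 90 mm (y), 30 mm tall, fixed to the bench, with one groove along its y, 6 mm wide, 56 mm long, 22 mm deep. Origin: centre of its underside.
- block: Fixed wooden tool block, 60 mm (x) by 210 mm (y), 70 mm deep (z), on a dark base. Origin: centre of its slotted face, 86 mm above the bench; z points out of the slots, leaning 20 degrees from vertical, roughly away from the robot; y runs level along the slots. Fully home, the scraper's lower edge is 52 mm below the face, its grip on the face.
- slot0 (a point): Middle of the first slot's mouth, at y = -66 mm on the block's face; axes as the block's. Each slot is 7 mm (x) by 54 mm (y), 58 mm deep along the block's -z, with 3 mm chamfers at the mouth. Two of the three slots, different each time, are blocked 26 mm below the face.
- slot1 (a point): Middle of the mouth of the second slot, at y = 0 on the block's face; as slot0.
- slot2 (a point): Middle of the mouth of the third slot, at y = +66 mm on the block's face; as slot0.
- medallion: Bystander: round brass medallion, 72 mm across, 16 mm high, lying flat. Origin: centre of its underside.
- jar: Bystander: amber glass jar with black cap, 54 mm across, 75 mm high. Origin: centre of its underside.
- hammer: Bystander: small hammer with wooden handle, 200 mm long, lying. Origin about the middle of its length, x towards the head.
Things that resemble listed ones, but are neither listed nor needed, are in the scene too. What is shaped like the scraper but turquoise is not meant.

How it is judged:
By the outcome, as a careful person would: the job done as asked, in the order asked, and still so for the second after the job is handed in, with the robot touching nothing.
It also fails if it takes over 54 s, if anything falls off the work surface, if the arm or the gripper's body presses on something with over 40 N, if the wrist force passes 120 N, or if a joint passes its speed limit or range.

### The arm

A 7-joint arm with a two-finger parallel gripper is mounted at the origin on the work surface. World frame = base frame: x ahead of the robot, y to its left, z up, the work surface at z = 0. Lengths are in m, angles in degrees, forces in N, time in s.
With the tool pointing down it reaches from about 0.35 to 0.9 m from the base axis. Payload 19.9 kg.
Tool frame: the origin (TCP) lies on the centre line of the jaws, within the pads' length; the fingertips stand 19 mm ahead of it and the grasp point (between the pads) is the TCP; z points along the fingers, y is the direction in which the jaws open and shut (so a half turn about z gives the same grasp; the last joint's range is limited). The gripper opens to 85 mm and grips with 20 to 120 N. Pads are 22 mm wide; open, the fingers measure 114 mm over their backs; the gripper's body (76 mm by 85 mm) begins 54 mm behind the grasp point. The pads swing forward as they close: fully open they stand 13 mm farther back than shut.
Start: joints at [73.482, 23.915, -0.59, 92.452, 0.269, 63.638, -3.037], TCP at [0.153, -0.606, 0.221] pointing down, gripper open.
Joint ranges: [-161.28, 161.28], [-22.2, 115.67], [-73.04, 71.86], [3.21, 147.25], [-68.34, 248.33], [10.77, 114.83], [-161.83, 161.83]. Speed limits (degrees/s): [108.29, 108.29, 136.94, 136.94, 172.46, 172.46, 172.46].

### API

Orientations are given as [roll, pitch, yaw] about the fixed x, y, z axes, in that order (R = Rz(yaw) Ry(pitch) Rx(roll)).
In Python, from station import read_state, camera, camera_params, hand_in gives the robot as it stands.
- The arm moves only by the tool play_rows, never from a script. Its argument "increments" is a list of rows, each a list of 3 entries, a list of its own where there are three numbers: the turn, a rotation vector about the world's x, y, z as a fraction of full scale, then the shift along the world's x, y, z as a fraction of full scale, then the opening, from -1 (shut) to 1 (fully open), so that 0 is half open. A call has exactly 8 rows; each row is the pose to reach, as a shift and turn from the pose commanded when the call began; what a row does not reach only later rows make up. Full scale, the value 1, is 0.25 m for a shift and 45 degrees for a turn. A row lasts 1/10 s, in which the tool goes at most 50 mm and 8.59 degrees, less where a joint would pass 70% of its speed; a pose out of reach is approached as far as the arm can. A call with a number of a shift or a turn outside -1 to 1 is refused whole. A call with a gripper value outside its range is refused whole. The fingers move at their own pace and stop on an object; "grip_force" is the grip in N (left out, the last holds). Time passes only in rows, so rows that repeat a pose let the fingers close, or fill a call up. It gives the time, the measured TCP pose, the force and the opening at its end, in the units of the state.
- read_state(): the state, without advancing time (a new reading comes with each control period).
- camera(name): name is "scene" or "top"; returns the picture (480x640x3 uint8, red, green, blue); there is no depth.
- camera_params(name): a dict with "fovy" (degrees; the focal length in pixels is half the picture's height over the tangent of half this angle, whatever the lens; pixels are square), "cx", "cy" (the principal point, pixels), "pose" (4x4, takes a point from camera to world coordinates). Camera axes: x right, y up, looking along -z (the intrinsics and any distortion apply to the point x, -y, -z); pixel columns grow to the right and rows downward; lengths in m; the calibration is good to about 2 mm. A picture is of the moment at which its call begins. camera_params takes no time and is no camera call.
- hand_in(): hands the job in, once; it reports no verdict.
The state is a dict: "time_s": time; "joints": joint angles; "qvel": joint speeds; "tau": joint torques, N m; "ee_pos": TCP position; "orientation": TCP orientation; "ft_force": force on the tool from outside, world axes, zero at the start; "torque": the same for the moment, N m; "gripper_width": finger opening in m.
Only numpy, scipy, OpenCV 4.12 (cv2) and the standard library are available. Lean on these libraries where they do the work, as an engineer would, in place of code of your own. Each camera call takes 0.05 s, during which the arm holds its last target.

## Working session

There is one attempt and no reset: what is moved stays moved. The work goes in short steps, Python scripts to look and compute and a tool call to move; the robot and the scene stay as the last step left them, time stands still between calls to the robot, and variables do not carry over. Pictures are saved under pics/ and viewed, and the job is handed in when it is done.

Besides the shell and the picture viewer there is one more tool, called as name([rows], argument=value, ...), one row to a line, values as JSON. play_rows: Moves the arm, as the interface text tells. Its arguments: {"type":"object","properties":{"increments":{"type":"array"},"grip_force":{"type":"number"}},"required":["increments"]}

```bash
mkdir -p pics; ls
python3 - <<'E'
from station import *
import cv2,numpy as np
for n in("scene","top"):
    im=camera(n); cv2.imwrite(f"pics/{n}0.png",im[:,:,::-1]); p=camera_params(n); print(n,p)
s=read_state();print(s)
E
```

```text
pics
scene {'fovy': 45.11745885573404, 'cx': 317.3880165988721, 'cy': 228.83506597028253, 'pose': array([[ 0.78340221, -0.51024117,  0.35487311,  0.95892869],
       [ 0.62132195,  0.62871206, -0.46763254, -0.52484756],
       [ 0.01549237,  0.58683481,  0.80955845,  0.98927521],
       [ 0.        ,  0.        ,  0.        ,  1.        ]])}
top {'fovy': 54.45722001639057, 'cx': 319.60594413924923, 'cy': 247.85568454902798, 'pose': array([[-6.57231797e-03,  9.91224026e-01, -1.32029299e-01,
         4.69216126e-01],
       [-9.99978234e-01, -6.59128168e-03,  2.93405737e-04,
        -1.69866124e-02],
       [-5.79411482e-04,  1.32028353e-01,  9.91245771e-01,
         9.23501856e-01],
       [ 0.00000000e+00,  0.00000000e+00,  0.00000000e+00,
         1.00000000e+00]])}
{'time_s': 0.1, 'joints': array([73.4820266 , 23.94483147, -0.59263501, 92.48103918,  0.26975284,
       63.63830227, -3.0375917 ]), 'qvel': array([ 0.12489512, -0.14508212,  0.0763398 , -0.02858084, -0.0972544 ,
       -0.02293119,  0.04621742]), 'tau': array([ 1.76432721e-03, -8.65821433e+01,  6.80257436e-01, -4.35633588e+01,
        1.92396704e-02,  4.93818516e-03, -1.48323629e-04]), 'ee_pos': array([ 0.15261918, -0.60575278,  0.22092794]), 'orientation': array([-1.79937359e+02,  4.37354703e-03,  1.41420631e+01]), 'ft_force': array([-0.21939159, -0.05543864, -0.40488565]), 'torque': array([0.00686482, 0.02937389, 0.01401398]), 'gripper_width': 0.0851798785424405}
```

View pics/scene0.png

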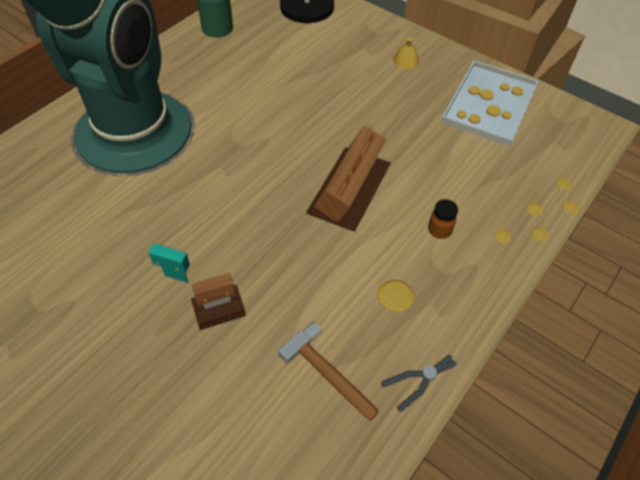

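View pics/top0.png

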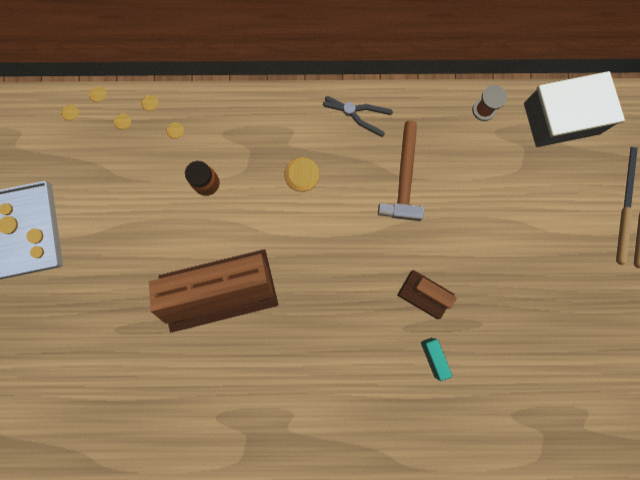

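Candidates for the scraper: the brown-gripped one in the dark stand, at scene (215,290) and top (436,293), and the turquoise lookalike at scene (169,262) and top (438,360). I choose the brown one and check it in close crops.

Run:
```python
import cv2
s=cv2.imread("pics/scene0.png");t=cv2.imread("pics/top0.png")
def c(im,x,y,w,h,k,n): cv2.imwrite(n,cv2.resize(im[y:y+h,x:x+w],None,fx=k,fy=k,interpolation=cv2.INTER_CUBIC))
c(s,180,265,80,70,8,"pics/c1.png");c(t,390,262,80,65,8,"pics/c2.png")
c(s,300,120,100,115,5,"pics/c3.png");c(t,140,240,150,100,5,"pics/c4.png")
```

```text
(no output)
```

View pics/c1.png

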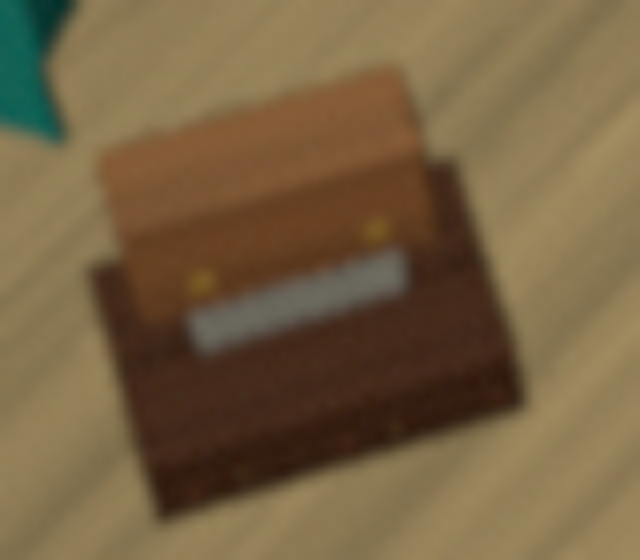

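View pics/c2.png

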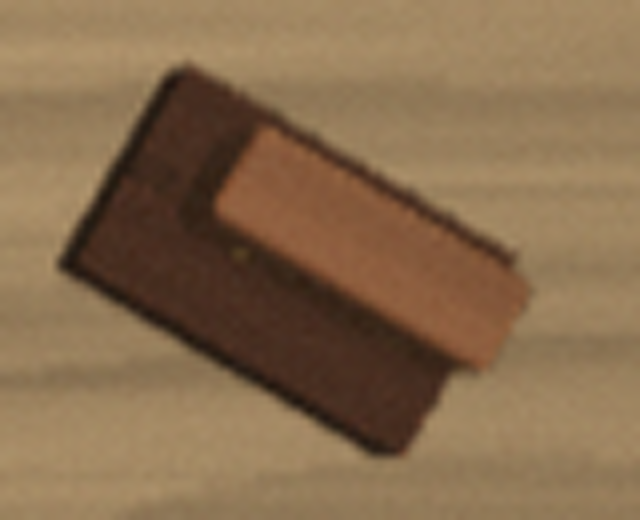

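View pics/c3.png

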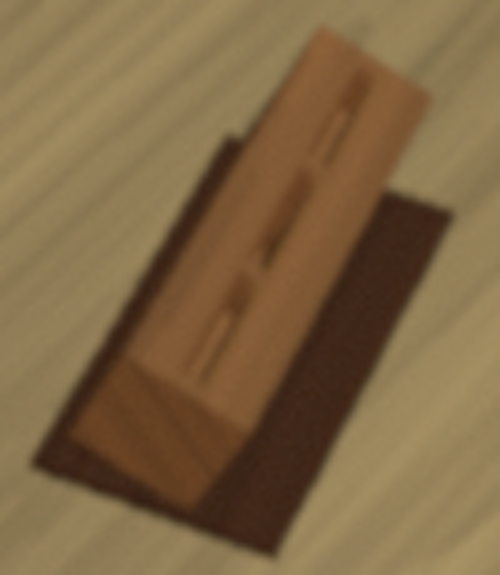

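View pics/c4.png

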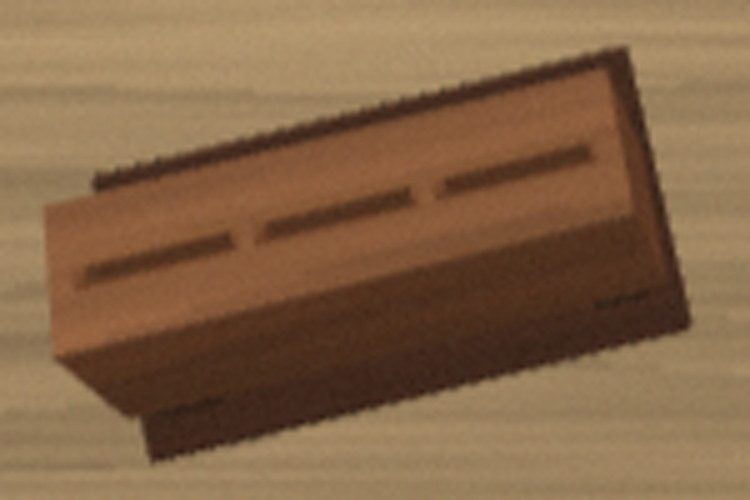

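The crops confirm it: brown wooden grip, steel blade, dark stand. Next I fit the scraper, stand and block poses to the corners I read off.

```bash
cat > h.py <<'E'
import numpy as np
from scipy.optimize import least_squares
from scipy.spatial.transform import Rotation as Ro
from station import *
P={n:camera_params(n) for n in("scene","top")}
def proj(n,X):
    p=P[n];T=np.linalg.inv(p["pose"]);c=np.atleast_2d(X)@T[:3,:3].T+T[:3,3]
    f=240/np.tan(np.radians(p["fovy"]/2))
    return np.c_[p["cx"]+f*c[:,0]/-c[:,2],p["cy"]-f*c[:,1]/-c[:,2]]
def up(c,k,x,y): return (np.array(c,float)+.5)/k-.5+[x,y]
E
python3 - <<'E'
from h import *
def fit(name,model,obs,x0):
    def r(x): return np.concatenate([(proj(n,model(x)[i])-px)*1. for n,i,px in obs]).ravel()
    s=least_squares(r,x0,loss='soft_l1');print(name,s.x.round(4));print((r(s.x).reshape(-1,2)).round(1).tolist());return s.x
# grip, corners: order
def grip(x,z0=.060,z1=.104):
    R=Ro.from_euler('z',x[2],degrees=True).as_matrix()
    C=np.array([[a*.012,b*.035,0] for a,b in((1,1),(1,-1),(-1,-1),(-1,1))])@R.T
    return np.r_[C+[x[0],x[1],z1],C+[x[0],x[1],z0]]
# yaw: grip long axis; top view: up=+x,left=+y. a=+1 -> top side
sc=[("top",[0,1,2,3],up([(262,125),(530,290),(488,372),(215,210)],8,390,262)),
]
g=fit("grip top only",grip,sc,[.4,-.2,-30])
print(((proj("scene",grip(g))-[180,265]+.5)*8).round().tolist())
def stand(x):
    R=Ro.from_euler('z',x[2],degrees=True).as_matrix()
    C=np.array([[a*.028,b*.045,0] for a,b in((1,1),(1,-1),(-1,-1),(-1,1))])@R.T
    return np.r_[C+[x[0],x[1],.03],C+[x[0],x[1],0]]
st=fit("stand",stand,[("top",[0,3,2],up([(188,75),(75,262),(395,450)],8,390,262))],[.4,-.2,-30])
print(((proj("scene",stand(st))-[180,265]+.5)*8).round().tolist())
def block(x):
    R=Ro.from_euler('ZY',[x[2],20],degrees=True).as_matrix()
    C=[[a*.03,b*.105,0] for a,b in((1,1),(1,-1),(-1,-1),(-1,1))]+[[0,s*.066+e*.027,0] for s in(1,0,-1) for e in(1,-1)]
    return np.array(C)@R.T+[x[0],x[1],.086]
o4=up([(45,205),(607,68),(632,213),(57,355)]+[(78,277),(235,237),(257,237),(412,192),(438,188),(592,150)],5,140,240)
o3=up([(322,25),(432,95),(248,432),(130,355)],5,300,120)
o3b=[0,0,0,0]
b=fit("block top",block,[("top",list(range(10)),o4)],[.5,.2,15])
print("scene pred crop",((proj("scene",block(b))-[300,120]+.5)*5).round().tolist())
E
```

```text
grip top only [  0.4978  -0.2209 -31.8117]
[[0.0, -0.7], [1.3, -0.5], [-0.2, 1.1], [-0.9, 0.3]]
[[430.0, 135.0], [118.0, 226.0], [94.0, 137.0], [402.0, 48.0], [449.0, 234.0], [148.0, 323.0], [125.0, 235.0], [422.0, 148.0]]
stand [  0.4982  -0.22   -31.3833]
[[-0.2, -1.7], [-0.5, 0.1], [0.8, 1.2]]
[[526.0, 338.0], [146.0, 456.0], [91.0, 254.0], [461.0, 143.0], [537.0, 399.0], [166.0, 515.0], [111.0, 315.0], [473.0, 206.0]]
block top [ 0.5206  0.1856 13.5547]
[[-0.2, 0.4], [0.0, 0.2], [0.7, 0.5], [-0.7, 0.9], [0.7, -0.6], [-1.1, 0.1], [1.1, -1.5], [-0.5, 0.2], [0.8, -0.6], [-0.7, -0.2]]
scene pred crop [[437.0, 92.0], [251.0, 428.0], [125.0, 349.0], [322.0, 19.0], [370.0, 73.0], [323.0, 154.0], [313.0, 172.0], [264.0, 258.0], [252.0, 277.0], [200.0, 368.0]]
```

```bash
cat > fit.py <<'E'
from h import *
def fit(name,model,obs,x0):
    def r(x): return np.concatenate([(proj(n,model(x)[i])-px)*1. for n,i,px in obs]).ravel()
    s=least_squares(r,x0,loss='soft_l1');print(name,s.x.round(4));print((r(s.x).reshape(-1,2)).round(1).tolist());return s.x
def grip(x,z0=.060,z1=.104):
    R=Ro.from_euler('z',x[2],degrees=True).as_matrix()
    C=np.array([[a*.012,b*.035,0] for a,b in((1,1),(1,-1),(-1,-1),(-1,1))])@R.T
    return np.r_[C+[x[0],x[1],z1],C+[x[0],x[1],z0]]
def stand(x):
    R=Ro.from_euler('z',x[2],degrees=True).as_matrix()
    C=np.array([[a*.028,b*.045,0] for a,b in((1,1),(1,-1),(-1,-1),(-1,1))])@R.T
    return np.r_[C+[x[0],x[1],.03],C+[x[0],x[1],0]]
def block(x):
    R=Ro.from_euler('ZY',[x[2],20],degrees=True).as_matrix()
    C=[[a*.03,b*.105,0] for a,b in((1,1),(1,-1),(-1,-1),(-1,1))]+[[0,s*.066+e*.027,0] for s in(1,0,-1) for e in(1,-1)]
    return np.array(C)@R.T+[x[0],x[1],.086]
E
python3 - <<'E'
from fit import *
tg=("top",[0,1,2,3],up([(262,125),(530,290),(488,372),(215,210)],8,390,262))
sg=("scene",[2,3,0,1,5,4],up([(100,155),(405,68),(430,150),(125,238),(150,322),(435,240)],8,180,265))
fit("grip",grip,[tg,sg],[.5,-.2,-30]);fit("grip scene",grip,[sg],[.5,-.2,-30])
ts=("top",[0,3,2],up([(188,75),(75,262),(395,450)],8,390,262))
ss=("scene",[2,3,5,4],up([(95,265),(455,160),(160,520),(520,405)],8,180,265))
fit("stand",stand,[ts,ss],[.5,-.2,-30]);fit("stand scene",stand,[ss],[.5,-.2,-30])
o4=up([(45,205),(607,68),(632,213),(57,355)]+[(78,277),(235,237),(257,237),(412,192),(438,188),(592,150)],5,140,240)
o3=up([(322,25),(432,95),(248,432),(130,355)],5,300,120)
b=("top",list(range(10)),o4);c=("scene",[3,0,1,2],o3)
fit("block",block,[b,c],[.5,.2,15]);x=fit("block scene",block,[c],[.5,.2,15])
E
```

```text
grip [  0.4992  -0.2218 -31.9911]
[[0.6, -1.6], [1.8, -1.2], [0.3, 0.3], [-0.4, -0.5], [-0.7, -1.7], [-0.2, -1.8], [0.1, -1.1], [-0.8, -0.8], [-0.1, 0.8], [1.9, -0.1]]
grip scene [  0.5006  -0.2229 -32.1328]
[[-0.5, -0.9], [-0.0, -1.0], [0.2, -0.2], [-0.7, 0.0], [-0.0, 1.6], [2.1, 0.8]]
stand [  0.4987  -0.2215 -31.3396]
[[0.6, -1.9], [0.3, -0.2], [1.6, 0.9], [-0.9, -0.7], [0.3, -1.6], [0.3, 0.0], [1.7, -0.2]]
stand scene [  0.499   -0.2227 -31.8681]
[[-1.2, -0.4], [0.2, -0.9], [-0.2, 0.5], [1.3, 0.6]]
block [ 0.5208  0.1852 13.6428]
[[-0.0, 0.4], [0.2, 0.0], [0.9, 0.3], [-0.4, 0.9], [1.0, -0.6], [-0.9, 0.0], [1.3, -1.6], [-0.3, 0.1], [1.0, -0.7], [-0.5, -0.4], [-0.1, -1.2], [0.8, -0.6], [0.6, -0.6], [-1.0, -1.1]]
block scene [ 0.522   0.1831 13.8289]
[[-0.4, -0.5], [0.6, 0.1], [0.7, 0.3], [-1.0, -0.0]]
```

Fits agree between the two cameras to about 2–3 mm: scraper at (0.499, −0.222) with yaw about −31.8°, block face at (0.521, 0.185) with yaw 13.7°. I'm moving over the scraper.

play_rows([
  [[0,0,0.06],[0.1,0.11,0],0.4],
  [[0,0,0.13],[0.22,0.24,0],0.4],
  [[0,0,0.2],[0.34,0.37,0],0.4],
  [[0,0,0.27],[0.46,0.5,0],0.4],
  [[0,0,0.34],[0.58,0.63,0],0.4],
  [[0,0,0.41],[0.7,0.76,0],0.4],
  [[0,0,0.48],[0.82,0.88,0],0.4],
  [[0,0,0.55],[0.9,0.96,0],0.4],
], grip_force=40)

```text
time_s: 0.9
ee_pos: [0.3795, -0.3635, 0.2215]
orientation: [-180.0, -0.0, 39.2]
ft_force: [-0.8, -0.6, 1.1]
gripper_width: 0.0595
```

play_rows([
  [[0,0,0.08],[0.1,0.12,0],0.4],
  [[0,0,0.16],[0.2,0.24,0],0.4],
  [[0,0,0.24],[0.3,0.36,-0.04],0.4],
  [[0,0,0.32],[0.4,0.48,-0.1],0.4],
  [[0,0,0.4],[0.484,0.576,-0.18],0.4],
  [[0,0,0.43],[0.484,0.576,-0.26],0.4],
  [[0,0,0.43],[0.484,0.576,-0.3],0.4],
  [[0,0,0.43],[0.484,0.576,-0.3],0.4],
])

```text
time_s: 1.7
ee_pos: [0.4976, -0.2223, 0.1452]
orientation: [-179.9, 0.0, 58.1]
ft_force: [0.1, 0.0, -0.2]
gripper_width: 0.0597
```

Run:
```python
from h import *
import cv2
for n in("scene","top"):
    im=camera(n); cv2.imwrite(f"pics/{n}1.png",im[:,:,::-1])
s=read_state();print(s['ee_pos'],s['orientation'],s['gripper_width'])
s=cv2.imread("pics/scene1.png");t=cv2.imread("pics/top1.png")
a=cv2.resize(s[190:340,130:290],None,fx=2.5,fy=2.5,interpolation=2);b=cv2.resize(t[220:370,360:520],None,fx=2.5,fy=2.5,interpolation=2)
cv2.imwrite("pics/p1.png",np.hstack([a,b]))
```

```text
[ 0.4984986  -0.22280378  0.14700885] [1.79989422e+02 1.32284870e-02 5.81309642e+01] 0.05982854614878898
```

View pics/p1.png

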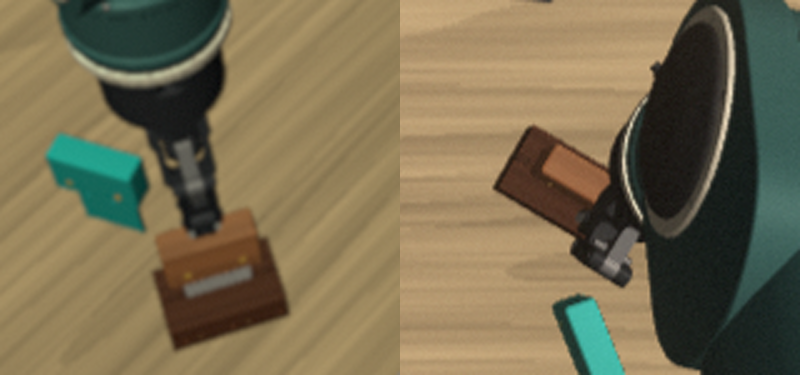

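The gripper sits above the brown scraper and clear of the turquoise one. Descending, then closing.

play_rows([
  [[0,0,0],[0,0,-0.06],0.4],
  [[0,0,0],[0,0,-0.12],0.4],
  [[0,0,0],[0,0,-0.18],0.4],
  [[0,0,0],[0,0,-0.232],0.4],
  [[0,0,0],[0,0,-0.232],0.4],
  [[0,0,0],[0,0,-0.232],0.4],
  [[0,0,0],[0,0,-0.232],-0.2],
  [[0,0,0],[0,0,-0.232],-0.6],
])

```text
time_s: 2.6
ee_pos: [0.499, -0.2222, 0.089]
orientation: [180.0, -0.0, 58.2]
ft_force: [0.3, -0.2, 0.4]
gripper_width: 0.0313
```

play_rows([
  [[0,0,0],[0,0,0],-1],
  [[0,0,0],[0,0,0],-1],
  [[0,0,0],[0,0,0],-1],
  [[0,0,0],[0,0,0],-1],
  [[0,0,0],[0,0,0],-1],
  [[0,0,0],[0,0,0],-1],
  [[0,0,0],[0,0,0],-1],
  [[0,0,0],[0,0,0],-1],
])

```text
time_s: 3.4
ee_pos: [0.4992, -0.2223, 0.0892]
orientation: [179.9, -0.0, 58.2]
ft_force: [-1.0, -0.0, 5.8]
gripper_width: 0.0227
```

play_rows([
  [[0,0,0],[0,0,0.04],-1],
  [[0,0,0],[0,0,0.1],-1],
  [[0,0,0],[0,0,0.18],-1],
  [[0,0,0],[0,0,0.28],-1],
  [[0,0,0],[0,0,0.4],-1],
  [[0,0,0],[0,0,0.52],-1],
  [[0,0,0],[0,0,0.6],-1],
  [[0,0,0],[0,0,0.6],-1],
], grip_force=60)

```text
time_s: 4.2
ee_pos: [0.4998, -0.2223, 0.2423]
orientation: [179.7, -0.0, 58.2]
ft_force: [1.1, 0.2, -2.3]
gripper_width: 0.0218
```

Run:
```python
from h import *
import cv2
for n in("scene","top"):
    im=camera(n); cv2.imwrite(f"pics/{n}2.png",im[:,:,::-1])
s=read_state();print(s['ee_pos'],s['orientation'],s['gripper_width'],s['ft_force'],s['torque'])
s=cv2.imread("pics/scene2.png");
cv2.imwrite("pics/p2.png",cv2.resize(s[180:330,130:290],None,fx=4,fy=4,interpolation=2))
R=Ro.from_euler('ZY',[13.7,20],degrees=True).as_matrix()
for i,y in enumerate((-.066,0,.066)):
  print(i,[((np.array([.521,.185,.086])+R@[0,y,z]).round(4)) .tolist() for z in(0,.078,.078+.03)])
# required turn at block
T0=Ro.from_euler('xyz',[180,0,58.2],degrees=True)
Rt=np.c_[-R[:,1],R[:,0],-R[:,2]]; print(np.linalg.det(Rt))
# tool y = block x; tool z=-block z; tool x = y x z
Rt=np.c_[np.cross(R[:,0],-R[:,2]),R[:,0],-R[:,2]]
print(Ro.from_matrix(Rt).as_euler('xyz',degrees=True),(Ro.from_matrix(Rt)*T0.inv()).as_rotvec(degrees=True)/45)
T1=Ro.from_euler('xyz',[180,0,103.7],degrees=True)
print((Ro.from_matrix(Rt)*T1.inv()).as_rotvec(degrees=True)/45)
```

```text
[ 0.49852122 -0.22199868  0.23892466] [1.79963170e+02 7.93873668e-03 5.82384568e+01] 0.021332182738277358 [-0.11999978 -0.04014904 -2.47025216] [0.02987819 0.08921602 0.04180204]
0 [[0.5366, 0.1209, 0.086], [0.5625, 0.1272, 0.1593], [0.5725, 0.1296, 0.1875]]
1 [[0.521, 0.185, 0.086], [0.5469, 0.1913, 0.1593], [0.5569, 0.1937, 0.1875]]
2 [[0.5054, 0.2491, 0.086], [0.5313, 0.2554, 0.1593], [0.5413, 0.2579, 0.1875]]
-0.9999999999999998
[-160.     0.   103.7] [0.07176507 0.45056169 1.00060403]
[-1.05261398e-01  4.31799609e-01  2.84156426e-16]
```

View pics/p2.png

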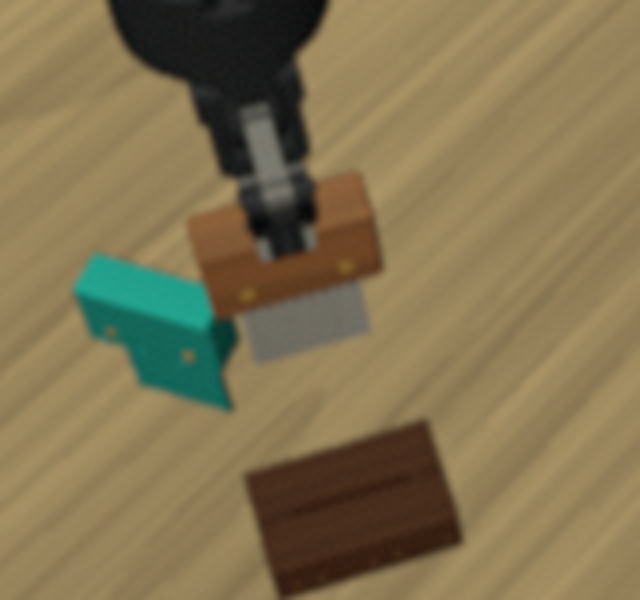

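The scraper is out of the stand and centred in the jaws. Carrying it to slot0, first turning, then tilting.

play_rows([
  [[0,0,0.12],[0.02,0.1,0],-1],
  [[0,0,0.25],[0.04,0.2,0],-1],
  [[0,0,0.38],[0.06,0.3,0],-1],
  [[0,0,0.51],[0.08,0.4,0],-1],
  [[0,0,0.64],[0.1,0.5,0],-1],
  [[0,0,0.77],[0.12,0.6,0],-1],
  [[0,0,0.9],[0.14,0.7,0],-1],
  [[0,0,1.0],[0.16,0.8,0],-1],
])

```text
time_s: 5.1
ee_pos: [0.5381, -0.021, 0.2375]
orientation: [-179.9, -0.0, 103.5]
ft_force: [1.1, -0.3, -1.9]
gripper_width: 0.0215
```

play_rows([
  [[-0.015,0.062,0],[0.02,0.1,0],-1],
  [[-0.03,0.124,0],[0.04,0.2,0],-1],
  [[-0.045,0.186,0],[0.06,0.3,0],-1],
  [[-0.06,0.248,0],[0.09,0.4,0],-1],
  [[-0.075,0.31,0],[0.12,0.5,-0.03],-1],
  [[-0.09,0.37,0.005],[0.152,0.612,-0.08],-1],
  [[-0.105,0.432,0.01],[0.152,0.612,-0.12],-1],
  [[-0.105,0.432,0.01],[0.152,0.612,-0.12],-1],
])

```text
time_s: 5.9
ee_pos: [0.5758, 0.1316, 0.2051]
orientation: [-159.6, 0.0, 103.8]
ft_force: [0.1, -0.3, -2.8]
gripper_width: 0.0216
```

```bash
cat > look.py <<'E'
import sys
from h import *
import cv2
k=sys.argv[1]
for n in("scene","top"):
    im=camera(n); cv2.imwrite(f"pics/{n}{k}.png",im[:,:,::-1])
s=read_state();print({q:s[q].round(4).tolist() for q in('ee_pos','orientation','ft_force','torque')},s['gripper_width'],s['time_s'])
R=Ro.from_euler('ZY',[13.7,20],degrees=True).as_matrix()
print("block frame mm",(R.T@(s['ee_pos']-[.521,.185,.086])*1000).round(1))
a=cv2.imread(f"pics/scene{k}.png")[80:240,280:440];b=cv2.imread(f"pics/top{k}.png")[220:380,130:290]
cv2.imwrite(f"pics/p{k}.png",np.hstack([cv2.resize(i,None,fx=2.5,fy=2.5,interpolation=2) for i in(a,b)]))
cv2.imwrite(f"pics/q{k}.png",cv2.resize(a[:150],None,fx=4,fy=4,interpolation=2))
E
python3 look.py 3
```

```text
{'ee_pos': [0.5764, 0.1306, 0.2077], 'orientation': [-159.9654, 0.0589, 103.6961], 'ft_force': [-0.5243, 0.5669, -3.0391], 'torque': [0.0945, -0.5499, 0.0014]} 0.02145359471110098 6.0
block frame mm [ -3.1 -65.9 128.4]
```

View pics/p3.png

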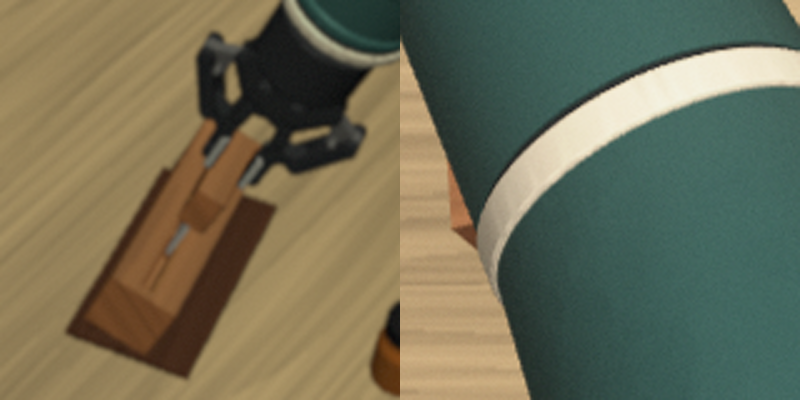

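View pics/q3.png

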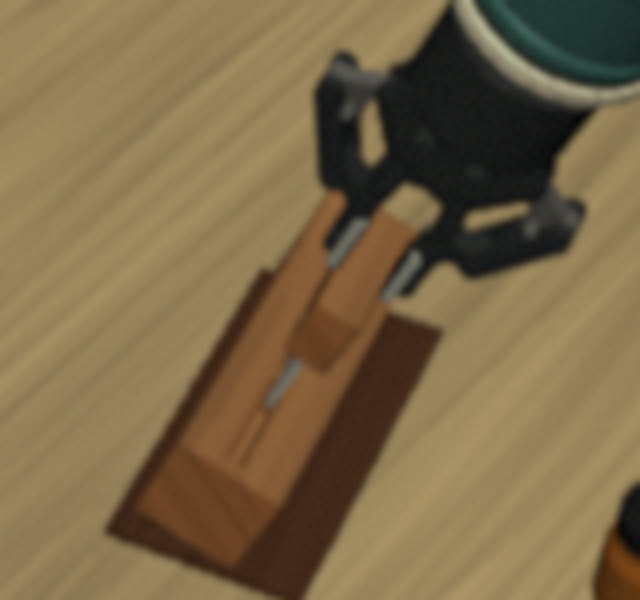

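Run:
```python
from h import *
s=read_state();R=Ro.from_euler('xyz',s['orientation'],degrees=True).as_matrix()
# scraper z=-tool z, y: tool x
def pt(x,y,z): return s['ee_pos']+R@np.array([y,x,-(z-.081)])
q=[pt(*p) for p in((0,-.025,0),(0,.025,0),(.012,.035,.096),(-.012,.035,.096),(.012,-.035,.096),(.012,.035,.052),(-.012,.035,.052))]
print(((proj("scene",q)-[280,80]+.5)*4).round().tolist())
```

```text
[[272.0, 402.0], [311.0, 334.0], [419.0, 225.0], [376.0, 197.0], [364.0, 325.0], [381.0, 277.0], [339.0, 250.0]]
```

play_rows([
  [[0,0,0],[0.011,0.003,-0.004],-1],
  [[0,0,0],[0.011,0.003,-0.004],-1],
  [[0,0,0],[-0.008,-0.002,-0.058],-1],
  [[0,0,0],[-0.027,-0.006,-0.112],-1],
  [[0,0,0],[-0.043,-0.01,-0.158],-1],
  [[0,0,0],[-0.052,-0.012,-0.183],-1],
  [[0,0,0],[-0.058,-0.014,-0.2],-1],
  [[0,0,0],[-0.058,-0.014,-0.2],-1],
])

```text
time_s: 6.8
ee_pos: [0.5619, 0.1274, 0.158]
orientation: [-160.0, 0.1, 103.7]
ft_force: [0.5, 0.6, -2.3]
gripper_width: 0.0216
```

```bash
python3 look.py 4
```

```text
{'ee_pos': [0.5624, 0.1276, 0.1587], 'orientation': [-160.0125, 0.0655, 103.7065], 'ft_force': [0.8392, 0.0037, -1.8056], 'torque': [0.0759, -0.5935, 0.0039]} 0.021542729198699564 6.9
block frame mm [  0.1 -65.6  77.4]
```

View pics/q4.png

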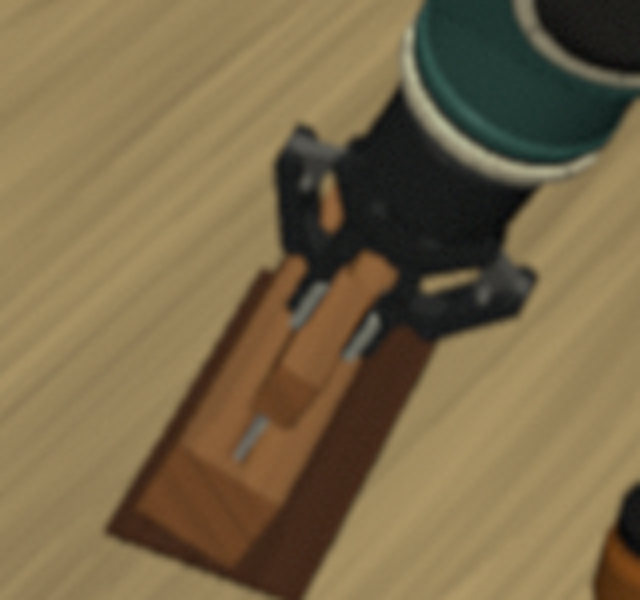

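play_rows([
  [[0,0,0],[-0.004,-0.001,-0.011],-1],
  [[0,0,0],[-0.008,-0.002,-0.022],-1],
  [[0,0,0],[-0.012,-0.003,-0.033],-1],
  [[0,0,0],[-0.016,-0.004,-0.044],-1],
  [[0,0,0],[-0.02,-0.005,-0.055],-1],
  [[0,0,0],[-0.023,-0.006,-0.065],-1],
  [[0,0,0],[-0.023,-0.006,-0.065],-1],
  [[0,0,0],[-0.023,-0.006,-0.065],-1],
])

```text
time_s: 7.7
ee_pos: [0.5565, 0.1259, 0.1422]
orientation: [-160.0, 0.1, 103.7]
ft_force: [-0.7, 0.2, -2.0]
gripper_width: 0.0218
```

play_rows([
  [[0,0,0],[-0.003,-0.001,-0.008],-1],
  [[0,0,0],[-0.006,-0.001,-0.015],-1],
  [[0,0,0],[-0.008,-0.002,-0.022],-1],
  [[0,0,0],[-0.011,-0.003,-0.03],-1],
  [[0,0,0],[-0.013,-0.003,-0.037],-1],
  [[0,0,0],[-0.013,-0.003,-0.037],-1],
  [[0,0,0],[-0.013,-0.003,-0.037],-1],
  [[0,0,0],[-0.013,-0.003,-0.037],-1],
])

```text
time_s: 8.5
ee_pos: [0.5563, 0.1262, 0.137]
orientation: [-160.5, 0.1, 103.7]
ft_force: [10.9, 0.8, 43.5]
gripper_width: 0.0215
```

```bash
python3 look.py 5
```

```text
{'ee_pos': [0.5563, 0.1262, 0.137], 'orientation': [-160.4524, 0.0865, 103.6606], 'ft_force': [11.4648, 0.4187, 43.5314], 'torque': [-0.7765, 1.111, 0.1894]} 0.021678625304882935 8.6
block frame mm [  1.7 -65.5  55. ]
```

Slot0 stops at exactly 26 mm with a 45 N reaction, so it's blocked. Withdrawing and moving to slot1.

play_rows([
  [[0,0,0],[0.013,0.003,0.037],-1],
  [[0,0,0],[0.033,0.008,0.094],-1],
  [[0,0,0],[0.053,0.013,0.15],-1],
  [[0,0,0],[0.066,0.016,0.188],-1],
  [[0,0,0],[0.066,0.016,0.188],-1],
  [[0,0,0],[0.035,0.146,0.188],-1],
  [[0,0,0],[0.004,0.272,0.188],-1],
  [[0,0,0],[0.004,0.272,0.188],-1],
])

```text
time_s: 9.4
ee_pos: [0.552, 0.1979, 0.1798]
orientation: [-159.9, -0.1, 104.0]
ft_force: [-0.2, -0.0, -2.5]
gripper_width: 0.0214
```

```bash
python3 look.py 6
```

```text
{'ee_pos': [0.5537, 0.1936, 0.1795], 'orientation': [-159.9454, 0.0711, 103.7924], 'ft_force': [0.7854, -1.3079, -2.6542], 'torque': [0.0984, -0.6203, 0.0082]} 0.021579552215024583 9.5
block frame mm [-0.2  0.6 99.4]
```

View pics/q6.png

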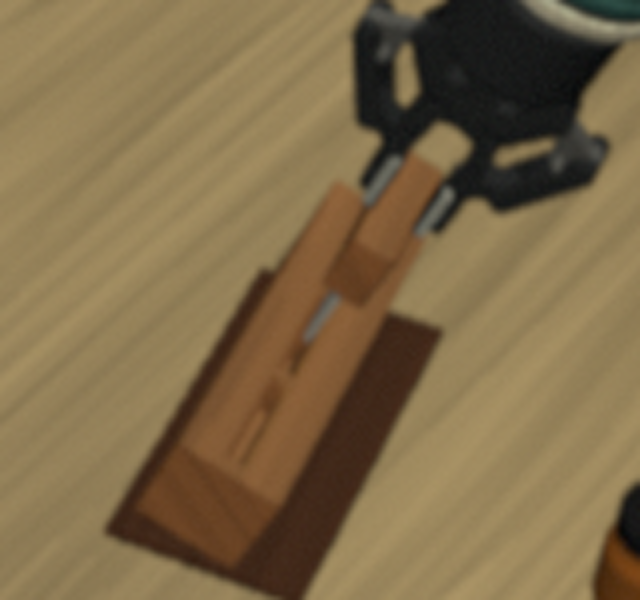

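play_rows([
  [[0,0,0],[-0.008,-0.002,-0.024],-1],
  [[0,0,0],[-0.016,-0.004,-0.046],-1],
  [[0,0,0],[-0.024,-0.006,-0.068],-1],
  [[0,0,0],[-0.032,-0.008,-0.09],-1],
  [[0,0,0],[-0.04,-0.01,-0.113],-1],
  [[0,0,0],[-0.047,-0.012,-0.133],-1],
  [[0,0,0],[-0.052,-0.013,-0.148],-1],
  [[0,0,0],[-0.052,-0.013,-0.148],-1],
])

```text
time_s: 10.3
ee_pos: [0.5409, 0.1898, 0.1425]
orientation: [-159.9, 0.1, 103.7]
ft_force: [0.0, 0.2, -3.3]
gripper_width: 0.0218
```

play_rows([
  [[0,0,0],[-0.003,-0.001,-0.008],-1],
  [[0,0,0],[-0.006,-0.001,-0.015],-1],
  [[0,0,0],[-0.008,-0.002,-0.022],-1],
  [[0,0,0],[-0.011,-0.003,-0.03],-1],
  [[0,0,0],[-0.013,-0.003,-0.037],-1],
  [[0,0,0],[-0.013,-0.003,-0.037],-1],
  [[0,0,0],[-0.013,-0.003,-0.037],-1],
  [[0,0,0],[-0.013,-0.003,-0.037],-1],
])

```text
time_s: 11.1
ee_pos: [0.538, 0.1893, 0.1338]
orientation: [-160.0, 0.1, 103.7]
ft_force: [0.5, 0.8, -2.2]
gripper_width: 0.0213
```

```bash
python3 look.py 7
```

```text
{'ee_pos': [0.538, 0.1892, 0.1338], 'orientation': [-160.0003, 0.0652, 103.7073], 'ft_force': [0.137, -0.0117, -2.354], 'torque': [0.1058, -0.5714, -0.0569]} 0.021511671127079506 11.2
block frame mm [ 0.1  0.1 50.9]
```

Slot1 passes the 26 mm depth with no force, so it's the free one. Pushing home.

play_rows([
  [[0,0,0],[-0.005,-0.001,-0.016],-1],
  [[0,0,0],[-0.011,-0.003,-0.031],-1],
  [[0,0,0],[-0.016,-0.004,-0.046],-1],
  [[0,0,0],[-0.021,-0.005,-0.06],-1],
  [[0,0,0],[-0.026,-0.006,-0.073],-1],
  [[0,0,0],[-0.03,-0.007,-0.083],-1],
  [[0,0,0],[-0.032,-0.008,-0.089],-1],
  [[0,0,0],[-0.032,-0.008,-0.089],-1],
])

```text
time_s: 12.0
ee_pos: [0.5309, 0.1875, 0.1136]
orientation: [-160.1, 0.1, 103.7]
ft_force: [0.1, -2.7, 25.7]
gripper_width: 0.0217
```

```bash
python3 look.py 8
```

```text
{'ee_pos': [0.5309, 0.1875, 0.1136], 'orientation': [-160.1293, 0.0785, 103.6903], 'ft_force': [0.1199, -2.4311, 26.6847], 'torque': [-0.9588, 1.6782, 0.202]} 0.021367659787148684 12.1
block frame mm [ 0.2  0.1 29.4]
```

View pics/q8.png

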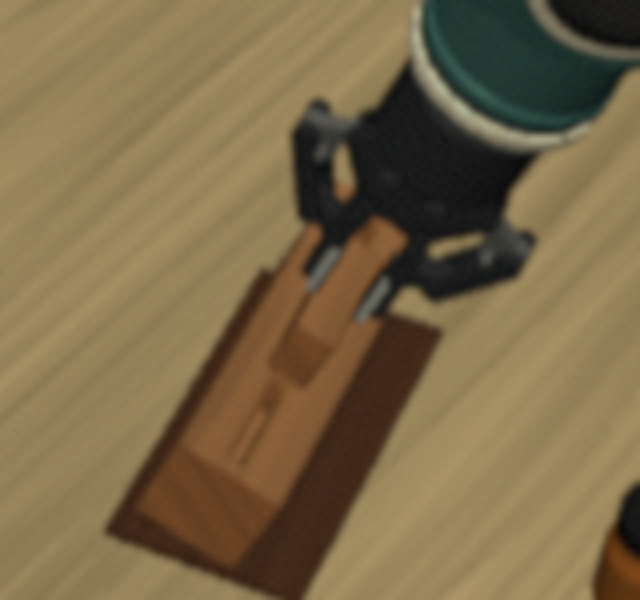

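TCP is 29.4 mm above the face with a 27 N reaction, so it's home with the grip on the face. Releasing and backing out along the slot axis.

play_rows([
  [[0,0,0],[0.002,0,0.004],-1],
  [[0,0,0],[0.002,0,0.004],-0.4],
  [[0,0,0],[0.002,0,0.004],0.1],
  [[0,0,0],[0.002,0,0.004],0.3],
  [[0,0,0],[0.002,0,0.004],0.3],
  [[0,0,0],[0.002,0,0.004],0.3],
  [[0,0,0],[0.002,0,0.004],0.3],
  [[0,0,0],[0.002,0,0.004],0.3],
])

```text
time_s: 12.9
ee_pos: [0.5304, 0.1872, 0.1124]
orientation: [-160.0, 0.1, 103.7]
ft_force: [-0.5, -0.5, 0.3]
gripper_width: 0.0553
```

play_rows([
  [[0,0,0],[0.014,0.003,0.04],0.3],
  [[0,0,0],[0.034,0.008,0.096],0.3],
  [[0,0,0],[0.06,0.015,0.17],0.3],
  [[0,0,0],[0.1,0.024,0.28],0.3],
  [[0,0,0],[0.15,0.036,0.42],0.3],
  [[0,0,0],[0.2,0.049,0.56],0.3],
  [[0,0,0],[0.2,0.049,0.64],0.3],
  [[0,0,0],[0.2,0.049,0.64],0.3],
])

```text
time_s: 13.7
ee_pos: [0.5816, 0.2004, 0.2766]
orientation: [-160.3, 0.0, 103.7]
ft_force: [-0.8, -0.1, 0.3]
gripper_width: 0.0557
```

play_rows([
  [[0,0,0],[0,-0.15,0],0.3],
  [[0,0,0],[0,-0.3,0],0.3],
  [[0,0,0],[0,-0.45,0],0.3],
  [[0,0,0],[0,-0.6,0],0.3],
  [[0,0,0],[0,-0.75,0],0.3],
  [[0,0,0],[0,-0.9,0],0.3],
  [[0,0,0],[0,-0.95,0],0.3],
  [[0,0,0],[0,-0.95,0],0.3],
])

```text
time_s: 14.5
ee_pos: [0.5804, -0.0402, 0.2728]
orientation: [-160.0, 0.1, 103.5]
ft_force: [0.1, 0.4, 0.4]
gripper_width: 0.0558
```

```bash
python3 look.py 9
```

```text
{'ee_pos': [0.5804, -0.037, 0.2727], 'orientation': [-160.0071, 0.0286, 103.7527], 'ft_force': [0.3027, 0.4637, 0.0565], 'torque': [0.0972, -0.3506, -0.0032]} 0.055481413916745284 14.6
block frame mm [ -59.  -229.7  177.2]
```

View pics/p9.png

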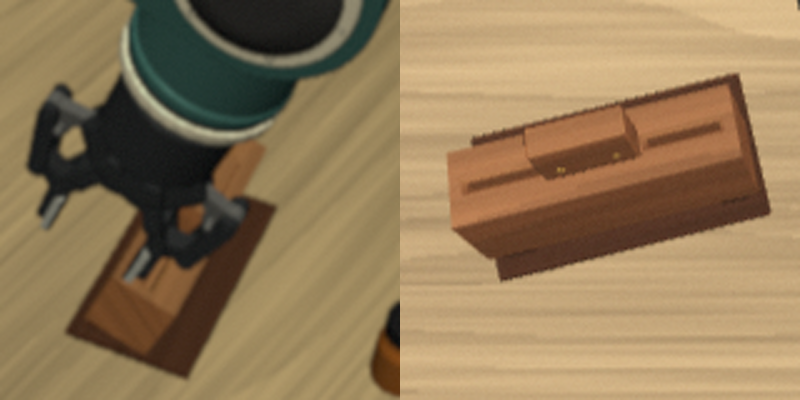

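View pics/scene9.png

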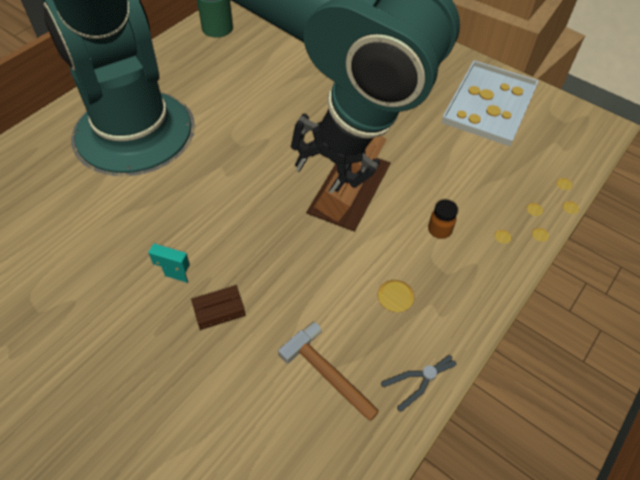

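Run:
```python
from h import *
import cv2
R=Ro.from_euler('ZY',[13.7,20],degrees=True).as_matrix()
t=cv2.imread("pics/top9.png")[240:320,160:260];k=7
im=cv2.resize(t,None,fx=k,fy=k,interpolation=2)
for z,c in((.044,(0,255,0)),(0,(255,255,0))):
    q=((proj("top",[R@[a*.012,b*.035,z]+[.521,.185,.086] for a,b in((1,1),(1,-1),(-1,-1),(-1,1))])-[160,240]+.5)*k).astype(int)
    cv2.polylines(im,[q],True,c,1)
cv2.imwrite("pics/v.png",im)
```

```text
(no output)
```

View pics/v.png

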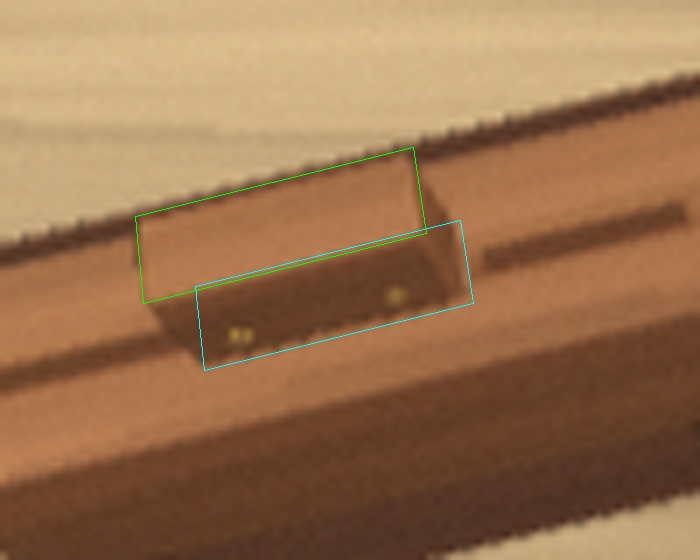

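The enlarged top view shows the grip matching its predicted fully-home outline to about 1 px, with its lower edge on the block face. The gripper is well clear, and the medallion, jar and hammer are where they started.

```bash
python3 -c "
from station import *
print(hand_in())"
```

```text
the job is handed in; nothing more can be done
None
```

The scraper is in slot1 (the middle slot), fully home with its wooden grip down on the block's face. I let go of it and handed the job in at about 14.6 s.

- **Finding the slot:** I tried slot0 first; the blade stopped 26 mm down against about 45 N, so I withdrew it. In slot1 it passed that depth freely and stopped about 52 mm down against about 27 N. I did not need to try slot2.
- **Last checks:** After release, the grip in the top picture matched the predicted fully-home outline to about 1 px. The wrist force was near zero with the gripper clear. The medallion, jar, hammer and turquoise lookalike showed no visible change in the scene picture.
- **Disagreement:** The two cameras differed by 2–3 mm when I first located things, which was within the slots' lead-in. No check failed.

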